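# Offer up a hinge leaf for its pin

## Task

Set up this hinge for a trial fit: lay the blue two-knuckle jamb leaf gently, plate flat, on top of the jamb block, centred, its straight back edge up against the block's rib and its knuckles overhanging the opposite side, and let go of it. Then bring the dark door leaf's single knuckle in between those two, the hinge opened out flat, so that all the holes line up for the pin. Finish while still holding the door leaf there, carried by the gripper alone and not pushed hard against the jamb leaf; drop nothing and leave the pin and everything else on the bench alone.

Things in the scene. Friction and masses are not known exactly. Their poses are not given: they have to be found in the camera images.
- jamb_leaf: Blue-painted hinge leaf, 0.26 kg: plate 8 mm thick, 64 mm long along y (pin axis); two knuckles, 19 mm outer diameter, 16 mm long, at the ends of one edge, 32 mm gap between. Origin: level with the underside, below the middle of the pin axis; z up. Plate from x = -11 (edge in the gap) to -60 mm (back edge); mass centre x = -28. Grip from above across the 64 mm ends, x = -20 to -50 mm.
- jamb_bore (a point): Middle of the jamb leaf's pin axis: 10 mm above its origin, midway between its two knuckles, same axes. The hole through the knuckles is 12 mm in diameter and runs along y.
- door_leaf: Dark steel hinge leaf, 0.25 kg, flat on the bench: plate 8 mm thick, 64 mm long along y (pin axis), with one barrel knuckle, 19 mm outer diameter, 28 mm long, in the middle of one edge. Origin: level with the underside, below the middle of the pin axis; z up. Plate from x = +11 to +60 mm; mass centre x = +30. Grip from above across the 64 mm ends, x = +20 to +50 mm.
- door_bore (a point): Middle of the door leaf's pin axis and knuckle: 10 mm above its origin, same axes; hole 12 mm, along y. With the hinge opened flat and the holes in line, the frames of door leaf and jamb leaf coincide; the knuckle then has 2 mm of play along the pin at each end and 1.5 mm to the other plate's edge.
- jamb_block: Fixed steel jamb block on a grey foot 120 x 100 x 12 mm. Origin at the centre of the foot's underside; z up. Column 54 mm (x) by 40 mm (y); its flat top, 80 mm above the bench, takes the jamb leaf and runs from x = -21 to +27 mm. Along the -x side of the top stands a rib 6 mm thick (x = -27 to -21 mm), 40 mm long, 8 mm high.
- block_seat (a point): Point at x = +39, y = 0, z = 80 mm in the jamb block's frame, same axes: where the jamb leaf's origin comes, axes alike, when the leaf lies centred on the top with its back edge against the rib. The 64 mm leaf overhangs the 40 mm block by 12 mm at each end; its knuckles overhang the +x side.
- hinge_pin: Brass hinge pin, 11 mm in diameter, 86 mm long, with a nose tapering to 5 mm and an 18 mm head, standing upright in the wooden pin stand. Origin at the tip of its nose. To be left alone.
- pin_stand: Fixed wooden block 70 x 70 x 40 mm that holds the pin. Origin at the centre of its underside.
- caliper: Yellow and black digital caliper lying flat, 220 mm long along its x, up to 15 mm high, jaws to its -y side. Origin under the middle. To be left alone.
- try_square: Steel square lying flat: dark stock 100 mm along its y, 16 mm high, and blade reaching 135 mm along +x. Origin under the stock's middle. To be left alone.
- v_block: Dark steel V-block, 60 x 70 mm, 52 mm high. Origin at the centre of its underside. To be left alone.
- grab_handle: Bright U-shaped tube handle lying flat, 18 mm tube, 200 mm along its y and 105 mm along x. Origin under the middle. To be left alone.
- screwdriver: Screwdriver with a green handle lying on the bench along its x. To be left alone.
Mind the look-alikes: they are no part of the job. Leave any pink or white look-alike of the door_leaf alone.

How it is judged:
On the way, in this order (a step that is already met when the one before it is completed fails the run):
1. the jamb leaf lies flat on the jamb block against the rib, let go (z of jamb_leaf in the frame of block_seat between -0.003 and 0.003 m and x of jamb_leaf in the frame of block_seat between -0.002 and 0.005 m and y of jamb_leaf in the frame of block_seat between -0.006 and 0.006 m and angle between jamb_leaf's own z axis and vertical below 0.05 rad and angle between the x axis of jamb_leaf and the x axis of block_seat, either way round below 0.1 rad and contact force between jamb_leaf and jamb_block above 0.5 N and contact force between the fingers and jamb_leaf below 0.1 N), for 0.2 s.
2. the door leaf is held in the gripper, clear of the bench (contact force between the fingers and door_leaf above 1 N and height (world z) of door_leaf above 0.03 m and contact force between door_leaf and table below 0.1 N), for 0.2 s.
At the end, for the whole second after the job is handed in: Jamb leaf flat on the block, within 5 mm of the rib, 6 mm of centre, 6 degrees. Door leaf gripped, touching neither block nor bench: bores within 3 mm each way, pin axes 4 degrees, plates 7 degrees; under 10 N on the jamb leaf; bench things moved under 15 mm (z of jamb_leaf in the frame of block_seat between -0.003 and 0.003 m and x of jamb_leaf in the frame of block_seat between -0.002 and 0.005 m and y of jamb_leaf in the frame of block_seat between -0.006 and 0.006 m and angle between jamb_leaf's own z axis and vertical below 0.05 rad and angle between the x axis of jamb_leaf and the x axis of block_seat, either way round below 0.1 rad and contact force between jamb_leaf and jamb_block above 0.5 N and x of door_bore in the frame of jamb_bore between -0.003 and 0.003 m and z of door_bore in the frame of jamb_bore between -0.003 and 0.003 m and y of door_bore in the frame of jamb_bore between -0.003 and 0.003 m and angle between the y axis of door_leaf and the y axis of jamb_leaf, either way round below 0.07 rad and angle between the z axis of door_leaf and the z axis of jamb_leaf, either way round below 0.12 rad and z of door_leaf in the frame of jamb_block above 0.07 m and contact force between the fingers and door_leaf above 1 N and contact force between door_leaf and jamb_block below 0.2 N and contact force between door_leaf and table below 0.2 N and contact force between door_leaf and jamb_leaf below 10 N and linear speed of each of door_leaf, jamb_leaf below 0.02 m/s); the arm keeps its last pose, push and grip.
It fails at once if the jamb leaf is dropped (contact force between the fingers and jamb_leaf below 0.05 N and linear speed of jamb_leaf above 0.4 m/s).
It fails at once if the door leaf is dropped (contact force between the fingers and door_leaf below 0.05 N and linear speed of door_leaf above 0.4 m/s).
It fails at once if the pin or another thing on the bench is disturbed (distance of any of hinge_pin, caliper, try_square, v_block, grab_handle, screwdriver from where it was at the start of the episode above 0.015 m).
It also fails if it takes over 54 s, if anything falls off the work surface, if the arm or the gripper's body presses on something with over 40 N, if the wrist force passes 120 N, or if a joint passes its speed limit or range.

## Robot

A 7-joint arm with a two-finger parallel gripper is mounted at the origin on the work surface. World frame = base frame: x ahead of the robot, y to its left, z up, the work surface at z = 0. Lengths are in m, angles in rad, forces in N, time in s.
With the tool pointing down it reaches from about 0.4 to 0.75 m from the base axis. Payload 19.5 kg.
Tool frame: the origin (TCP) lies midway between the tips of the shut fingers; the grasp point (between the pads) lies 19 mm behind it; z points along the fingers, y is the line along which they close (so a half turn about z gives the same grasp; the last joint's range is limited). The gripper opens to 85 mm and grips with 20 to 120 N. Pads are 22 mm wide; open, the fingers measure 114 mm over their backs; the gripper's body (76 mm by 85 mm) begins 54 mm behind the grasp point. The pads swing forward as they close: fully open they stand 13 mm farther back than shut.
Start: joints at [-1.293, 0.707, -0.028, 1.485, 0.022, 0.951, -0.075], TCP at [0.181, 0.546, 0.231] pointing down, gripper open.
Joint ranges: [-2.71, 2.71], [-0.32, 2.16], [-1.57, 1.52], [0, 2.45], [-1.46, 4.6], [0, 2.02], [-2.83, 2.83]. Speed limits (rad/s): [1.89, 1.89, 2.57, 2.57, 3.01, 3.01, 3.01].

## Interface

Orientations are given as a unit quaternion [w, x, y, z].
In Python, from station import arm gives the robot as it stands.
- The arm moves only by the tool move_arm, never from a script. Its argument "plan" is one flat list of numbers, 5 for each row, row after row: the opening, from 0 (shut) to 1 (fully open), then the shift along the tool's x, y, z in m, then the turn about the tool's z in degrees. A call has exactly 10 rows; each row shifts and turns the commanded pose from where the row before left it, along the tool's axes as they then stand; what a row does not reach is not made up. A row lasts 1/10 s, in which the tool goes at most 50 mm and 8.59 degrees, less where a joint would pass 70% of its speed; a pose out of reach is approached as far as the arm can. A call is refused whole if a number of a shift passes 0.05 or a number of a turn 8.59, either way. A call with a gripper value outside its range is refused whole. The fingers move at their own pace and stop on an object; the grip force is fixed at half the most. Time passes only in rows, so rows that do not move let the fingers close, or fill a call up. It gives the time, the measured TCP pose, the force, the opening and the grip force at its end, in the units of the state.
- arm.state(): the state, without advancing time (a new reading comes with each control period).
- arm.camera(name): name is "scene" or "top"; returns a dict with "color" (400x640x3 uint8, blue, green, red), "mtx" (3x3 intrinsics, pixels), "cam_to_world" (4x4, takes a point from camera to world coordinates). Camera axes: x right, y up, looking along -z (the intrinsics and any distortion apply to the point x, -y, -z); pixel columns grow to the right and rows downward; lengths in m; the calibration is good to about 2 mm. A picture is of the moment at which its call begins. There is no depth.
- arm.close_job(): hands the job in; it is judged then, once.
The state is a dict: "t": time; "qpos": joint angles; "joint_velocities": joint speeds; "joint_efforts": joint torques, N m; "ee_pos": TCP position; "tcp_rot": TCP orientation; "wrist_force": force on the tool from outside, world axes, zero at the start; "ft_torque": the same for the moment, N m; "finger_gap": opening from 0.0 (shut) to 1.0 (fully open); "finger_force": force on a finger pad.
Only numpy, scipy, OpenCV 4.12 (cv2) and the standard library are available. Lean on these libraries where they do the work, as an engineer would, in place of code of your own. Each camera call takes 0.05 s, during which the arm holds its last target. There are 200 camera calls.

## Working session

There is one attempt and no reset: what is moved stays moved. The work goes in short steps, Python scripts to look and compute and a tool call to move; the robot and the scene stay as the last step left them, time stands still between calls to the robot, and variables do not carry over. Pictures are saved under pics/ and viewed, at most 10 in all, crops included, and the job is handed in when it is done.

Besides the shell and the picture viewer there is one more tool, called after "Call:" as name(argument=value, ...) on one line, values as JSON. move_arm: Moves the arm, as the interface text tells. Its arguments: {"type":"object","properties":{"plan":{"type":"array"}},"required":["plan"]}

```bash
mkdir -p pics; ls
python3 - <<'E'
from station import arm
import cv2,numpy as np
np.set_printoptions(precision=4,suppress=True)
for n in("scene","top"):
    c=arm.camera(n);cv2.imwrite(f"pics/{n}0.png",c["color"]);print(c["mtx"],c["cam_to_world"],[k for k in c])
s=arm.state();print(s)
E
```

```text
pics
[[486.191    0.     316.7186]
 [  0.     486.191  199.6329]
 [  0.       0.       1.    ]] [[ 0.2422 -0.5591  0.793   1.6821]
 [ 0.9702  0.1337 -0.2021 -0.3062]
 [ 0.0069  0.8183  0.5748  0.9118]
 [ 0.      0.      0.      1.    ]] ['color', 'mtx', 'cam_to_world']
[[413.5769   0.     320.0995]
 [  0.     413.5769 207.7222]
 [  0.       0.       1.    ]] [[ 0.0126  0.9978 -0.0646  0.4841]
 [-0.9999  0.0124 -0.0037 -0.0254]
 [-0.0029  0.0646  0.9979  1.2914]
 [ 0.      0.      0.      1.    ]] ['color', 'mtx', 'cam_to_world']
{'t': 0.1, 'qpos': array([-1.2927,  0.707 , -0.0276,  1.4849,  0.022 ,  0.9509, -0.0755]), 'joint_velocities': array([ 0.0001, -0.003 , -0.0013, -0.0014,  0.0013, -0.0012, -0.0002]), 'joint_efforts': array([  0.0013, -88.4296,   1.2363, -23.6458,   0.0171,   0.005 ,
         0.    ]), 'ee_pos': array([0.1807, 0.5456, 0.2309]), 'tcp_rot': array([-0.0001,  0.1592,  0.9872, -0.0004]), 'wrist_force': array([-0.6107, -0.3793, -0.1413]), 'ft_torque': array([-0.0003, -0.0057,  0.0603]), 'finger_force': 0.0, 'finger_gap': 0.9997528886114844}
```

View pics/top0.png

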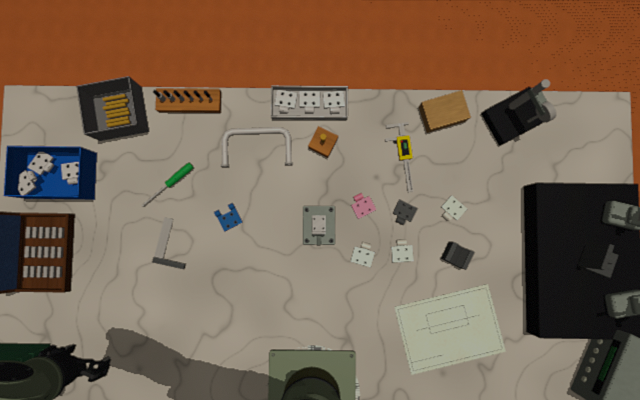

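View pics/scene0.png

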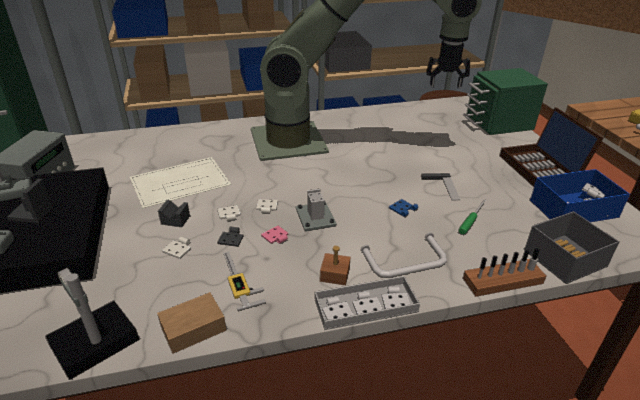

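The top view has the blue jamb leaf near (228,217), the block at (319,225) and the dark door leaf at (404,211), next to pink (361,206) and white look-alikes. Next I'll magnify these three in both cameras.

Run:
```python
import cv2,numpy as np
t=cv2.imread("pics/top0.png");s=cv2.imread("pics/scene0.png")
def cr(i,u,v,h):
    return cv2.resize(i[v-h:v+h,u-h:u+h],(260,260),interpolation=cv2.INTER_CUBIC)
a=np.hstack([cr(t,228,217,20),cr(t,319,225,26),cr(t,404,211,20)])
b=np.hstack([cr(s,403,207,20),cr(s,316,208,26),cr(s,231,237,20)])
cv2.imwrite("pics/crop0.png",np.vstack([a,b]))
```

```text
(no output)
```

View pics/crop0.png

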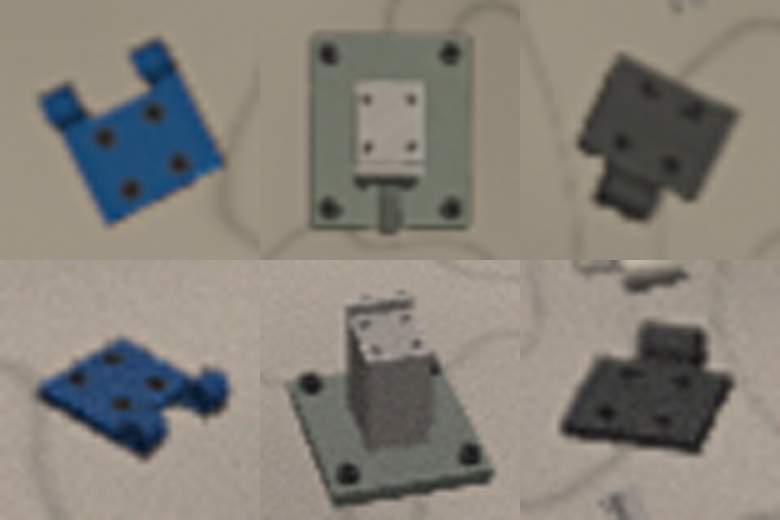

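```bash
cat > fit.py <<'E'
import cv2,numpy as np
from scipy.optimize import minimize
from scipy.spatial.transform import Rotation as R
np.set_printoptions(precision=4,suppress=True)
def box(x0,x1,y0,y1,z0,z1): return np.array([[x,y,z] for x in(x0,x1) for y in(y0,y1) for z in(z0,z1)])/1e3
def cyl(y0,y1,r=9.5,zc=10):
    a=np.linspace(0,2*np.pi,24,endpoint=False)
    return np.array([[r*np.cos(t),y,zc+r*np.sin(t)] for t in a for y in(y0,y1)])/1e3
JAMB=[(1,box(-60,-11,-32,32,0,8)),(1,box(-11,0,-32,-16,0,8)),(1,box(-11,0,16,32,0,8)),(1,cyl(-32,-16)),(1,cyl(16,32))]
DOOR=[(1,box(11,60,-32,32,0,8)),(1,box(0,11,-14,14,0,8)),(1,cyl(-14,14))]
BLOCK=[(1,box(-60,60,-50,50,0,12)),(0,box(-27,27,-20,20,12,80)),(0,box(-27,-21,-20,20,80,88))]
S=8
def project(P,c):
    T=np.linalg.inv(c["cam_to_world"]);q=P@T[:3,:3].T+T[:3,3]
    q=q*[1,-1,-1]; p=q@c["mtx"].T; return p[:,:2]/p[:,2:]
def render(model,Rm,t,c,org,sz):
    m=np.zeros((sz[1]*S,sz[0]*S),np.float32)
    for v,P in model:
        p=((project(P@Rm.T+t,c)-org+.5)*S-.5)
        cv2.fillConvexPoly(m,cv2.convexHull(np.round(p*16).astype(np.int32)),float(v),shift=4)
    return cv2.resize(m,sz,interpolation=cv2.INTER_AREA)
def alpha(c,org,sz,obj):
    im=c["color"][org[1]:org[1]+sz[1],org[0]:org[0]+sz[0]].astype(np.float32)
    b=np.concatenate([im[:3].reshape(-1,3),im[-3:].reshape(-1,3)]);bg=np.median(b,0)
    return im,bg
def fit(model,c,guess,z=0,half=30,feat=None,tilt=(1,0,0,0)):
    """planar fit x,y,yaw; iterates the colour axis from the present guess"""
    g=np.array(guess,float)
    u=project(np.array([[g[0],g[1],z+.02]]),c)[0].astype(int);org=u-half;sz=(2*half,2*half)
    im=c["color"][org[1]:org[1]+sz[1],org[0]:org[0]+sz[0]].astype(float)
    def rend(p): return render(model,R.from_euler('z',p[2]).as_matrix(),np.array([p[0],p[1],z]),c,org,sz)
    for it in range(3):
        m=rend(g);
        near=cv2.dilate((m>.01).astype(np.uint8),np.ones((9,9)))
        fg=np.median(im[m>.95],0);bg=np.median(im[(near>0)&(m<.01)],0)
        if feat is not None: f=im@feat;a=(f-fg@feat*0-bg@feat)/(fg@feat-bg@feat)
        else:
            d=fg-bg;a=(im-bg)@d/(d@d)
        a=np.clip(a,0,1)
        near=cv2.dilate((m>.01).astype(np.uint8),np.ones((13,13)))>0
        cost=lambda p:(((rend(p)-a)[near])**2).sum()
        r=minimize(cost,g,method='Nelder-Mead',options=dict(initial_simplex=g+np.vstack([np.zeros(3),np.diag([.008,.008,.15])]),xatol=1e-5,fatol=1e-4))
        g=r.x
    return g,r.fun
E
cat > m0.py <<'E'
from fit import *
from station import arm
import sys
def ground(u,v,c,z=0.01):
    d=c["cam_to_world"][:3,:3]@(np.linalg.inv(c["mtx"])@[u,v,1]*[1,-1,-1]);o=c["cam_to_world"][:3,3]
    return o+d*(z-o[2])/d[2]
C={n:arm.camera(n) for n in("top","scene")}
t=C["top"]
gj=ground(226,212,t);gd=ground(401,218,t);gb=ground(319,225,t)
for nm,mod,g,yaw,f in(("jamb",JAMB,gj,.45,None),("door",DOOR,gd,-.4,None),("block",BLOCK,gb,0.0,np.array([0,1.,-1.]))):
    for n in C: 
        r=fit(mod,C[n],[g[0],g[1],yaw],feat=f,half=35);print(nm,n,g[:2],*r)
E
python3 m0.py
```

```text
jamb top [0.5501 0.2713] [0.5581 0.2774 0.4988] 8.682983684841213
jamb scene [0.5501 0.2713] [0.5604 0.2807 0.4902] 7.519724366212378
door top [ 0.5382 -0.2717] [ 0.5302 -0.2687 -0.4365] 5.649724552172898
door scene [ 0.5382 -0.2717] [ 0.5309 -0.2652 -0.4339] 14.19293149412916
block top [ 0.5134 -0.0179] [ 0.514  -0.0162  0.0132] 26.883029513888893
block scene [ 0.5134 -0.0179] [ 0.5123 -0.0129  0.004 ] 105.38226210012942
```

```bash
cat > go.py <<'E'
import sys,numpy as np
from scipy.spatial.transform import Rotation as R
from station import arm
np.set_printoptions(precision=4,suppress=True)
def plan(target,yaw_y_deg):
    """remaining turn (deg about tool z) and shift in tool axes AFTER that turn"""
    s=arm.state();M=R.from_quat(s["tcp_rot"],scalar_first=True).as_matrix()
    a=np.degrees(np.arctan2(M[1,1],M[0,1]));d=(yaw_y_deg-a+90)%180-90
    tilt=np.degrees(np.arccos(-M[2,2]))
    t=np.radians(a+d);y=np.array([np.cos(t),np.sin(t),0]);z=np.array([0,0,-1.]);x=np.cross(y,z)
    e=np.array(target)-s["ee_pos"]
    print("t",s["t"],"pos",s["ee_pos"],"yaw",a,"tilt",tilt,"gap",s["finger_gap"],"F",s["wrist_force"],"ff",s["finger_force"])
    print("turn",-d,"shift",np.array([e@x,e@y,e@z]))
if __name__=="__main__": plan([float(v) for v in sys.argv[1:4]],float(sys.argv[4]))
E
python3 go.py 0.5317 0.2643 0.1 118.4
```

```text
t 0.2 pos [0.1807 0.5457 0.231 ] yaw 71.67973434331827 tilt 0.037205317204776225 gap 0.9994332288433001 F [-0.0786 -0.3337 -0.9666] ff 0.0
turn -46.72026565668173 shift [-0.1749 -0.4145  0.131 ]
```

Call:
move_arm(plan=[1,0,0,0,-7.8,1,0,0,0,-7.8,1,0,0,0,-7.8,1,0,0,0,-7.8,1,0,0,0,-7.8,1,0,0,0,-7.7,1,-0.017,-0.041,0,0,1,-0.018,-0.041,0,0,1,-0.017,-0.041,0,0,1,-0.018,-0.041,0,0])

```text
t: 1.2
ee_pos: [0.3214, 0.4335, 0.2313]
tcp_rot: [-0.0, -0.245, 0.969, -0.0]
wrist_force: [0.6, 0.3, -0.0]
finger_gap: 0.998
finger_force: 0.0
```

```bash
python3 go.py 0.5317 0.2643 0.1 118.4
```

```text
t 1.2 pos [0.3214 0.4335 0.2313] yaw 118.38726020726313 tilt 0.01275909824617159 gap 0.9977630139753728 F [ 0.5845  0.2615 -0.017 ] ff 0.0
turn -0.012739792736880418 shift [-0.1045 -0.2488  0.1313]
```

Call:
move_arm(plan=[1,-0.013,-0.031,0,0,1,-0.013,-0.031,0,0,1,-0.013,-0.031,0.02,0,1,-0.013,-0.031,0.02,0,1,-0.013,-0.031,0.02,0,1,-0.013,-0.031,0.02,0,1,-0.013,-0.031,0.02,0,1,-0.0135,-0.032,0.02,0,1,0,0,0.011,0,1,0,0,0,0])

```text
t: 2.2
ee_pos: [0.5301, 0.2646, 0.0987]
tcp_rot: [-0.001, -0.245, 0.97, -0.0]
wrist_force: [-0.3, 1.2, 0.1]
finger_gap: 1.004
finger_force: 0.0
```

```bash
python3 go.py 0.5317 0.2643 -0.006 118.4
python3 - <<'E'
from station import arm
import cv2,numpy as np
from fit import project
out=[]
for n in("top","scene"):
    c=arm.camera(n);u=project(np.array([[.54,.27,.03]]),c)[0].astype(int)
    i=c["color"][u[1]-40:u[1]+40,u[0]-40:u[0]+40];out.append(cv2.resize(i,(390,390),interpolation=cv2.INTER_CUBIC))
cv2.imwrite("pics/a1.png",np.hstack(out))
E
```

```text
t 2.2 pos [0.5301 0.2646 0.0987] yaw 118.31751540889739 tilt 0.15078588412212965 gap 1.0038381819974043 F [-0.3352  1.2253  0.0797] ff 0.0
turn -0.08248459110261308 shift [-0.0012 -0.001   0.1047]
```

View pics/a1.png

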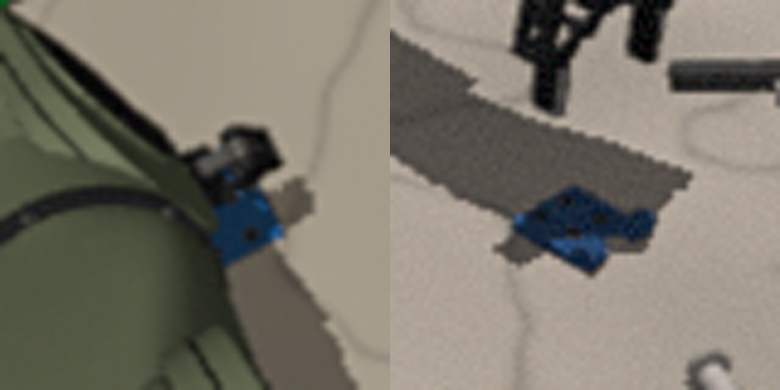

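The gripper hangs over the blue leaf: fingers at about (540,70) and (640,40) in the right half, leaf at (585,225). I'll descend now.

Call:
move_arm(plan=[1,-0.0012,-0.001,0.02,0,1,0,0,0.02,0,1,0,0,0.02,0,1,0,0,0.015,0,1,0,0,0.01,0,1,0,0,0.008,0,1,0,0,0.006,0,1,0,0,0.004,0,1,0,0,0.0017,0,1,0,0,0,0])

```text
t: 3.3
ee_pos: [0.5322, 0.2651, -0.0043]
tcp_rot: [0.0, -0.245, 0.969, -0.0]
wrist_force: [-0.0, 0.4, 0.6]
finger_gap: 0.997
finger_force: 0.0
```

```bash
python3 go.py 0.5317 0.2643 -0.006 118.4
```

```text
t 3.3 pos [ 0.5322  0.2651 -0.0043] yaw 118.37519831480587 tilt 0.006751582618396787 gap 0.9971049951401635 F [-0.0116  0.3644  0.5503] ff 0.0
turn -0.024801685194134393 shift [ 0.0008 -0.0005  0.0017]
```

Call:
move_arm(plan=[0.7,0,0,0.001,0,0.5,0,0,0,0,0,0,0,0,0,0,0,0,0,0,0,0,0,0,0,0,0,0,0,0,0,0,0,0,0,0,0,0,0,0,0,0,0,0,0,0,0,0,0,0])

```text
t: 4.3
ee_pos: [0.5322, 0.2651, -0.0047]
tcp_rot: [0.0, -0.245, 0.97, -0.0]
wrist_force: [-2.4, -1.2, 9.8]
finger_gap: 0.729
finger_force: 63.9
```

```bash
python3 go.py 0.5317 0.2643 -0.006 118.4
```

```text
t 4.3 pos [ 0.5322  0.2651 -0.0047] yaw 118.36877179975319 tilt 0.02646563672362421 gap 0.7293275280066231 F [-2.3699 -1.1953  9.7725] ff 63.91359329223633
turn -0.031228200246815163 shift [ 0.0009 -0.0005  0.0013]
```

Call:
move_arm(plan=[0,0,0,-0.005,0,0,0,0,-0.01,0,0,0,0,-0.02,0,0,0,0,-0.025,0,0,0,0,-0.025,0,0,0,0,-0.025,0,0,0,0,-0.025,0,0,0,0,-0.02,0,0,0,0,-0.01,0,0,0,0,0,0])

```text
t: 5.3
ee_pos: [0.5324, 0.2652, 0.1607]
tcp_rot: [0.001, -0.245, 0.97, 0.0]
wrist_force: [0.2, 0.7, -4.1]
finger_gap: 0.725
finger_force: 67.0
```

```bash
python3 go.py 0.5215 -0.0145 0.16 90.5
python3 - <<'E'
from station import arm
from fit import *
s=arm.state();c=arm.camera("scene");p=s["ee_pos"];z=p[2]+.0047
y=.495
g=[p[0]+.031*np.cos(y),p[1]+.031*np.sin(y),y]
f,e=fit(JAMB,c,g,z=z,half=35);print(g,z,f,e)
i=c["color"].copy()
u=project(np.array([[p[0],p[1],z]]),c)[0].astype(int)
for _,P in JAMB: cv2.polylines(i,[cv2.convexHull(np.round(project(P@R.from_euler('z',f[2]).as_matrix().T+[f[0],f[1],z],c)*16).astype(np.int32))],True,(0,255,255),1,shift=4)
h=40;a=[cv2.resize(k[u[1]-h:u[1]+h,u[0]-h:u[0]+h],(400,400),interpolation=cv2.INTER_CUBIC) for k in(c["color"],i)]
cv2.imwrite("pics/a2.png",np.hstack(a))
E
```

```text
t 5.3 pos [0.5324 0.2652 0.1607] yaw 118.37099755796437 tilt 0.09387270807009142 gap 0.7246797712008548 F [ 0.2308  0.6849 -4.089 ] ff 66.98446154594421
turn 27.870997557964373 shift [ 0.0134 -0.2796  0.0007]
[np.float64(0.5596941232920134), np.float64(0.279886701112902), 0.495] 0.16543942842297005 [0.5574 0.2807 0.5137] 163.30168547518866
```

View pics/a2.png

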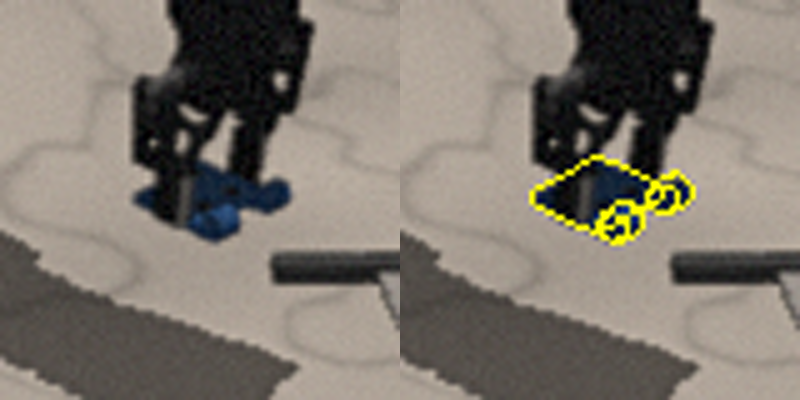

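The leaf is held level, with the overlay around (615,195) matching it. Next I'll carry it over the block.

Call:
move_arm(plan=[0,0,0,0,7,0,0,0,0,7,0,0,0,0,7,0,0,0,0,6.87,0,0.002,-0.02,0,0,0,0.002,-0.035,0,0,0,0.002,-0.04,0,0,0,0.002,-0.04,0,0,0,0.002,-0.04,0,0,0,0,-0.035,0,0])

```text
t: 6.35
ee_pos: [0.5231, 0.0529, 0.1586]
tcp_rot: [-0.001, -0.004, 1.0, -0.0]
wrist_force: [0.7, -0.4, -3.7]
finger_gap: 0.727
finger_force: 66.9
```

Call:
move_arm(plan=[0,0,-0.03,0,0,0,0.001,-0.02,0,0,0,0,-0.014,0,0,0,0,-0.005,0,0,0,0,0,0.01,0,0,0,0,0.015,0,0,0,0,0.015,0,0,0,0,0.01,0,0,0,0,0,0,0,0,0,0,0])

```text
t: 7.35
ee_pos: [0.5236, -0.0135, 0.1097]
tcp_rot: [-0.0, -0.005, 1.0, 0.0]
wrist_force: [-0.2, -0.2, -3.2]
finger_gap: 0.725
finger_force: 66.9
```

```bash
python3 go.py 0.5238 -0.0145 0.11 90.5
python3 - <<'E'
from station import arm
from fit import *
s=arm.state();c=arm.camera("scene");p=s["ee_pos"];z=p[2]+.0047
def dr(i,model,x,y,yaw,z,col):
  for _,P in model: cv2.polylines(i,[cv2.convexHull(np.round(((project(P@R.from_euler('z',yaw).as_matrix().T+[x,y,z],c)-o+.5)*8-.5)*16).astype(np.int32))],True,col,1,shift=4)
u=project(np.array([[.53,-.0145,.08]]),c)[0].astype(int);h=36;o=u-[h,h]
k=cv2.resize(c["color"][u[1]-h:u[1]+h,u[0]-h:u[0]+h],(576,576),interpolation=cv2.INTER_CUBIC)
# scene-camera y bias of +1.7 mm
dr(k,BLOCK,.513,-.0128,.009,0,(0,0,255))
dr(k,JAMB,p[0]+.0302,p[1]+.0017,.009,z,(0,255,255))
cv2.imwrite("pics/a3.png",k)
E
```

```text
t 7.35 pos [ 0.5236 -0.0135  0.1097] yaw 90.54182464815102 tilt 0.009001139911535361 gap 0.7247276421758536 F [-0.1748 -0.2419 -3.1712] ff 66.8936276435852
turn 0.04182464815102094 shift [-0.0002 -0.001  -0.0003]
```

View pics/a3.png

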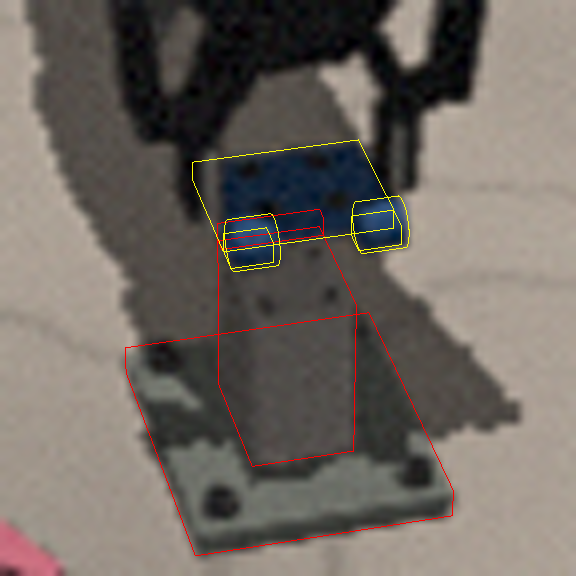

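Both overlays match to about a pixel: knuckles at (252,243) and (380,225), foot corners at (196,553) and (453,514). I'll lower it 5 mm off the rib, then slide in until I feel contact.

Call:
move_arm(plan=[0,-0.003,-0.001,0,0,0,-0.002,0,0,0,0,0,0,0.005,0,0,0,0,0.008,0,0,0,0,0.008,0,0,0,0,0.005,0,0,0,0,0.003,0,0,0,0,0.002,0,0,0,0,0.0015,0,0,0,0,0,0])

```text
t: 8.4
ee_pos: [0.5286, -0.015, 0.0771]
tcp_rot: [0.0, -0.004, 1.0, -0.0]
wrist_force: [-0.2, 0.0, -3.2]
finger_gap: 0.723
finger_force: 66.9
```

```bash
python3 go.py 0.5238 -0.0145 0.0753 90.5
```

```text
t 8.4 pos [ 0.5286 -0.015   0.0771] yaw 90.50592746632351 tilt 0.0076869574187484555 gap 0.7226761075537655 F [-0.2267  0.0037 -3.2143] ff 66.93435430526733
turn 0.005927466323512931 shift [0.0048 0.0005 0.0018]
```

Call:
move_arm(plan=[0,0.0005,0,0,0,0,0.0005,0,0,0,0,0.0005,0,0,0,0,0.0005,0,0,0,0,0.0005,0,0,0,0,0.0005,0,0,0,0,0.0005,0,0,0,0,0.0005,0,0,0,0,0,0,0,0,0,0,0,0,0])

```text
t: 9.4
ee_pos: [0.5246, -0.015, 0.0771]
tcp_rot: [0.0, -0.004, 1.0, -0.0]
wrist_force: [-0.7, -0.3, -3.1]
finger_gap: 0.727
finger_force: 66.9
```

Call:
move_arm(plan=[0,0.0005,0,0,0,0,0.0005,0,0,0,0,0.0005,0,0,0,0,0,0,0,0,0,0,0,0,0,0,0,0,0,0,0,0,0,0,0,0,0,0,0,0,0,0,0,0,0,0,0,0,0,0])

```text
t: 10.4
ee_pos: [0.5234, -0.015, 0.0772]
tcp_rot: [0.0, -0.004, 1.0, -0.0]
wrist_force: [4.9, -0.5, -4.2]
finger_gap: 0.725
finger_force: 66.9
```

Contact with the rib: 5 N at x≈0.5235. I'll back off slightly and set it down.

Call:
move_arm(plan=[0,-0.0008,0,0,0,0,0,0,0.0004,0,0,0,0,0.0004,0,0,0,0,0.0004,0,0,0,0,0.0003,0,0,0,0,0,0,0,0,0,0,0,0,0,0,0,0,0,0,0,0,0,0,0,0,0,0])

```text
t: 11.4
ee_pos: [0.5239, -0.015, 0.0756]
tcp_rot: [-0.0, -0.004, 1.0, -0.0]
wrist_force: [0.1, 0.3, -3.2]
finger_gap: 0.733
finger_force: 67.0
```

Call:
move_arm(plan=[0,0,0,0.0003,0,0,0,0,0.0003,0,0,0,0,0.0003,0,0,0,0,0,0,0,0,0,0,0,0,0,0,0,0,0,0,0,0,0,0,0,0,0,0,0,0,0,0,0,0,0,0,0,0])

```text
t: 12.4
ee_pos: [0.5239, -0.0151, 0.0753]
tcp_rot: [0.0, -0.004, 1.0, -0.0]
wrist_force: [-3.1, 0.1, 12.3]
finger_gap: 0.726
finger_force: 68.7
```

Call:
move_arm(plan=[0,0,0,-0.0003,0,0,0,0,0,0,0.8,0,0,0,0,0.9,0,0,0,0,1,0,0,0,0,1,0,0,0,0,1,0,0,0,0,1,0,0,0,0,1,0,0,0,0,1,0,0,0,0])

```text
t: 13.4
ee_pos: [0.5239, -0.0151, 0.075]
tcp_rot: [-0.0, -0.004, 1.0, -0.0]
wrist_force: [0.2, -0.1, -0.3]
finger_gap: 0.999
finger_force: 0.0
```

Call:
move_arm(plan=[1,0,0,-0.005,0,1,0,0,-0.01,0,1,0,0,-0.02,0,1,0,0,-0.03,0,1,0,0,-0.03,0,1,0,0,-0.02,0,1,0,-0.03,-0.01,0,1,0,-0.04,0,0,1,0,-0.04,0,0,1,0,-0.04,0,0])

```text
t: 14.4
ee_pos: [0.525, -0.1666, 0.2011]
tcp_rot: [0.0, -0.004, 1.0, -0.0]
wrist_force: [-0.1, 0.8, 0.4]
finger_gap: 0.998
finger_force: 0.0
```

```bash
python3 go.py 0.5586 -0.28 0.1 65.1
cat > lk.py <<'E'
from station import arm
from fit import *
import sys
def fitj(n):
    c=arm.camera(n);r=fit(JAMB,c,[.5535,-.0145,.009],z=.08,half=35);print("jamb",n,*r)
    d=fit(DOOR,c,[.5305,-.267,-.435],half=30);print("door",n,*d);return c
if __name__=="__main__": fitj("top");fitj("scene")
E
python3 lk.py
```

```text
t 14.4 pos [ 0.525  -0.1666  0.2011] yaw 90.51422956277202 tilt 0.04839857021884416 gap 0.9980012557106679 F [-0.1295  0.779   0.3926] ff 0.0
turn 25.41422956277202 shift [-0.0782 -0.0887  0.1011]
jamb top [ 0.5535 -0.0152  0.0166] 35.046262455325774
door top [ 0.547  -0.2897 -0.0049] 182.28977912480357
jamb scene [ 0.5586 -0.0142 -0.0056] 140.0504064011128
door scene [ 0.5309 -0.2653 -0.4332] 15.018819954451953
```

```bash
python3 go.py 0.5577 -0.2796 0.1 65.1
```

```text
t 14.5 pos [ 0.5242 -0.1706  0.2006] yaw 90.13153767446855 tilt 0.15021034340929215 gap 0.9996297988994262 F [-0.7103  1.6958 -0.5604] ff 0.0
turn 25.031537674468552 shift [-0.0762 -0.0848  0.1006]
```

Call:
move_arm(plan=[1,0,0,0,6.3,1,0,0,0,6.3,1,0,0,0,6.2,1,0,0,0,6.2,1,-0.02,-0.02,0.02,0,1,-0.02,-0.022,0.03,0,1,-0.02,-0.022,0.03,0,1,-0.016,-0.02,0.02,0,1,0,0,0,0,1,0,0,0,0])

```text
t: 15.5
ee_pos: [0.5595, -0.2727, 0.1004]
tcp_rot: [-0.0, 0.212, 0.977, 0.0]
wrist_force: [-0.3, -0.3, 1.1]
finger_gap: 1.0
finger_force: 0.0
```

```bash
python3 go.py 0.5577 -0.2796 -0.005 65.1
```

```text
t 15.5 pos [ 0.5595 -0.2727  0.1004] yaw 65.48387746288991 tilt 0.03580591511638939 gap 0.999545284211702 F [-0.2571 -0.2613  1.1389] ff 0.0
turn 0.3838774628899131 shift [-0.0013 -0.007   0.1054]
```

Call:
move_arm(plan=[1,-0.0013,-0.007,0,0.38,1,0,0,0.02,0,1,0,0,0.025,0,1,0,0,0.02,0,1,0,0,0.015,0,1,0,0,0.01,0,1,0,0,0.008,0,1,0,0,0.005,0,1,0,0,0.0022,0,1,0,0,0,0])

```text
t: 16.5
ee_pos: [0.5579, -0.28, -0.005]
tcp_rot: [0.0, 0.215, 0.977, -0.0]
wrist_force: [-0.7, 0.3, 1.0]
finger_gap: 1.003
finger_force: 0.0
```

```bash
python3 go.py 0.5577 -0.2796 -0.005 65.1
```

```text
t 16.5 pos [ 0.5579 -0.28   -0.005 ] yaw 65.12538701704052 tilt 0.016465429460100642 gap 1.0030609661521284 F [-0.6625  0.3499  1.0239] ff 0.0
turn 0.02538701704052926 shift [0.0003 0.0002 0.    ]
```

Call:
move_arm(plan=[0.7,0,0,0,0,0.5,0,0,0,0,0,0,0,0,0,0,0,0,0,0,0,0,0,0,0,0,0,0,0,0,0,0,0,0,0,0,0,0,0,0,0,0,0,0,0,0,0,0,0,0])

```text
t: 17.5
ee_pos: [0.558, -0.28, -0.0042]
tcp_rot: [0.0, 0.215, 0.977, -0.0]
wrist_force: [-3.7, 2.5, 11.5]
finger_gap: 0.721
finger_force: 63.4
```

```bash
python3 go.py 0.5577 -0.2796 -0.005 65.1
```

```text
t 17.5 pos [ 0.558  -0.28   -0.0042] yaw 65.11835612447632 tilt 0.04438378156531691 gap 0.7211596284068933 F [-3.7105  2.4779 11.4981] ff 63.39996814727783
turn 0.01835612447632684 shift [0.0005 0.0002 0.0008]
```

Call:
move_arm(plan=[0,0,0,-0.003,0,0,0,0,-0.01,0,0,0,0,-0.02,0,0,0,0,-0.025,0,0,0,0,-0.025,0,0,0,0,-0.025,0,0,0,0,-0.025,0,0,0,0,-0.025,0,0,0,0,-0.01,0,0,0,0,0,0])

```text
t: 18.5
ee_pos: [0.5581, -0.2801, 0.164]
tcp_rot: [0.001, 0.215, 0.977, -0.0]
wrist_force: [0.5, -0.1, -3.8]
finger_gap: 0.724
finger_force: 66.3
```

```bash
python3 go.py 0.5838 -0.28 0.17 90.5;python3 lk.py
```

```text
t 18.5 pos [ 0.5581 -0.2801  0.164 ] yaw 65.12335836062127 tilt 0.11178647980698017 gap 0.7235483041021298 F [ 0.4669 -0.071  -3.8388] ff 66.30364537239075
turn -25.376641639378732 shift [-0.0257 -0.0002 -0.006 ]
jamb top [ 0.5537 -0.0152  0.0165] 35.20449656396666
door top [ 0.5678 -0.2287  0.1103] 237.81234122257214
jamb scene [ 0.5586 -0.0142 -0.005 ] 140.14593872264294
door scene [ 0.4534 -0.2022 -0.6163] 293.49839048032413
```

Call:
move_arm(plan=[0,0,0,0,-6.3,0,0,0,0,-6.4,0,0,0,0,-6.3,0,0,0,0,-6.4,0,-0.01,0.015,0,0,0,-0.012,0.03,0,0,0,-0.012,0.04,0,0,0,-0.012,0.04,0,0,0,-0.008,0.04,0,0,0,0,0.035,0,0])

```text
t: 19.6
ee_pos: [0.61, -0.0768, 0.1613]
tcp_rot: [-0.001, -0.005, 1.0, 0.0]
wrist_force: [0.3, 0.5, -3.8]
finger_gap: 0.723
finger_force: 66.3
```

Call:
move_arm(plan=[0,0,0.03,0,0,0,0,0.02,0,0,0,0,0.01,0,0,0,0,0.005,0,0,0,0,0,0.015,0,0,0,0,0.02,0,0,0,0,0.015,0,0,0,0,0,0,0,0,0,0,0,0,0,0,0,0])

```text
t: 20.6
ee_pos: [0.6098, -0.0149, 0.1136]
tcp_rot: [0.001, -0.004, 1.0, -0.0]
wrist_force: [0.8, 0.6, -3.1]
finger_gap: 0.721
finger_force: 66.6
```

```bash
python3 go.py 0.6095 -0.0145 0.0758 90.5
```

```text
t 20.6 pos [ 0.6098 -0.0149  0.1136] yaw 90.48987890833922 tilt 0.06332756201342314 gap 0.7210517952542732 F [ 0.7914  0.6018 -3.0568] ff 66.62029266357422
turn -0.010121091660778347 shift [0.0003 0.0004 0.0378]
```

Call:
move_arm(plan=[0,0.0003,0.0004,0.008,0,0,0,0,0.01,0,0,0,0,0.008,0,0,0,0,0.006,0,0,0,0,0.004,0,0,0,0,0.0018,0,0,0,0,0,0,0,0,0,0,0,0,0,0,0,0,0,0,0,0,0])

```text
t: 21.6
ee_pos: [0.6092, -0.014, 0.0752]
tcp_rot: [0.0, -0.005, 1.0, -0.0]
wrist_force: [-0.6, -0.1, -2.3]
finger_gap: 0.723
finger_force: 66.7
```

```bash
python3 go.py 0.6095 -0.0145 0.0758 90.5
cat > ov.py <<'E'
from station import arm
from fit import *
import sys
def go(out):
    s=arm.state();p=s["ee_pos"];yw=.0087;h=25;W=14;tiles=[]
    for n in("scene","top"):
        c=arm.camera(n);by=.0017 if n=="scene" else -.0017
        u=project(np.array([[.555,-.0145,.085]]),c)[0].astype(int);o=u-[h,h]
        k=cv2.resize(c["color"][u[1]-h:u[1]+h,u[0]-h:u[0]+h],(390,390),interpolation=cv2.INTER_CUBIC);f=390/(2*h)
        q=k.copy()
        for M,x,y,z,col in((JAMB,.5541,-.0148,.08,(0,255,255)),(DOOR,p[0]-.0304,p[1]-.0003,p[2]+.0042,(0,0,255))):
            for _,P in M: cv2.polylines(q,[cv2.convexHull(np.round(((project(P@R.from_euler('z',yw).as_matrix().T+[x,y+by,z],c)-o+.5)*f-.5)*16).astype(np.int32))],True,col,1,shift=4)
        tiles.append(np.hstack([k,q]) )
    cv2.imwrite(out,np.vstack(tiles)[:, :] if False else cv2.resize(np.vstack(tiles),(600,600)))
go(sys.argv[1])
E
python3 ov.py pics/a4.png
```

```text
t 21.6 pos [ 0.6092 -0.014   0.0752] yaw 90.52313518157398 tilt 0.01690336747283802 gap 0.7232935709480749 F [-0.5501 -0.0771 -2.2627] ff 66.67407989501953
turn 0.023135181573977093 shift [-0.0003 -0.0005 -0.0006]
```

View pics/a4.png

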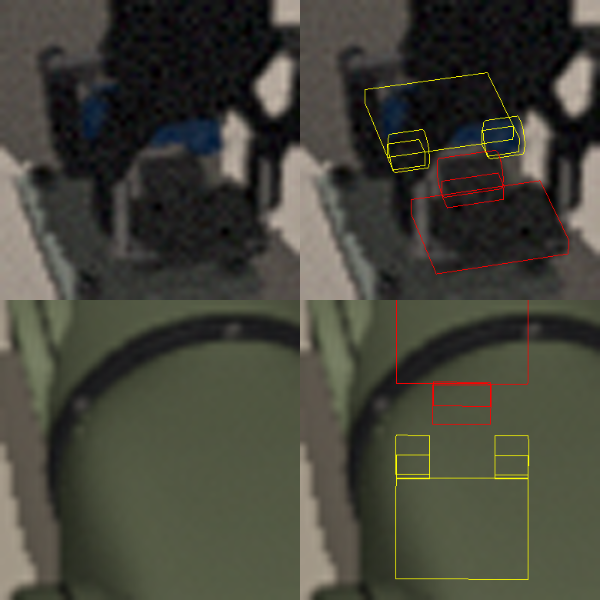

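In the scene view the dark leaf, around (190,200), sits in front of the blue one and matches the red overlay. The top view is blocked by the arm. I'll slide in along −x and watch the forces.

Call:
move_arm(plan=[0,0,-0.0005,-0.0006,0,0,0,0,0,0,0,0.002,0,0,0,0,0.002,0,0,0,0,0.002,0,0,0,0,0.002,0,0,0,0,0.002,0,0,0,0,0.002,0,0,0,0,0.002,0,0,0,0,0,0,0,0])

```text
t: 22.7
ee_pos: [0.5949, -0.0146, 0.0756]
tcp_rot: [-0.0, -0.005, 1.0, -0.0]
wrist_force: [-0.5, 0.2, -3.1]
finger_gap: 0.726
finger_force: 66.7
```

Call:
move_arm(plan=[0,0.001,0,0,0,0,0.001,0,0,0,0,0.001,0,0,0,0,0.001,0,0,0,0,0.001,0,0,0,0,0.001,0,0,0,0,0.001,0,0,0,0,0,0,0,0,0,0,0,0,0,0,0,0,0,0])

```text
t: 23.7
ee_pos: [0.5881, -0.0147, 0.0756]
tcp_rot: [0.0, -0.005, 1.0, -0.0]
wrist_force: [-0.8, -0.1, -3.6]
finger_gap: 0.721
finger_force: 66.7
```

```bash
python3 go.py 0.5845 -0.0145 0.0758 90.5
```

```text
t 23.7 pos [ 0.5881 -0.0147  0.0756] yaw 90.5265365866521 tilt 0.004879035749396325 gap 0.72055884975781 F [-0.7827 -0.1025 -3.6297] ff 66.67410850524902
turn 0.02653658665209946 shift [ 0.0036  0.0002 -0.0002]
```

Call:
move_arm(plan=[0,0.0005,0,0,0,0,0.0005,0,0,0,0,0.0005,0,0,0,0,0.0005,0,0,0,0,0.0004,0,0,0,0,0,0,0,0,0,0,0,0,0,0,0,0,0,0,0,0,0,0,0,0,0,0,0,0])

```text
t: 24.7
ee_pos: [0.5857, -0.0147, 0.0756]
tcp_rot: [-0.0, -0.005, 1.0, -0.0]
wrist_force: [-0.7, 0.2, -3.3]
finger_gap: 0.722
finger_force: 66.7
```

Call:
move_arm(plan=[0,0.0003,0,0,0,0,0.0003,0,0,0,0,0.0003,0,0,0,0,0.0003,0,0,0,0,0,0,0,0,0,0,0,0,0,0,0,0,0,0,0,0,0,0,0,0,0,0,0,0,0,0,0,0,0])

```text
t: 25.7
ee_pos: [0.5845, -0.0147, 0.0756]
tcp_rot: [-0.0, -0.005, 1.0, -0.0]
wrist_force: [-0.4, 0.3, -3.2]
finger_gap: 0.724
finger_force: 66.7
```

```bash
python3 go.py 0.5845 -0.0145 0.0758 90.5
```

```text
t 25.7 pos [ 0.5845 -0.0147  0.0756] yaw 90.5222301763707 tilt 0.004639953201154824 gap 0.7241571375437212 F [-0.4093  0.3471 -3.2032] ff 66.67458415031433
turn 0.022230176370698018 shift [-0.      0.0002 -0.0002]
```

No contact at the nominal pose. I'll probe gently in x to get a reference.

Call:
move_arm(plan=[0,0.0003,0,0,0,0,0.0003,0,0,0,0,0.0003,0,0,0,0,0.0003,0,0,0,0,0,0,0,0,0,0,0,0,0,0,0,0,0,0,0,0,0,0,0,0,0,0,0,0,0,0,0,0,0])

```text
t: 26.7
ee_pos: [0.5833, -0.0148, 0.0756]
tcp_rot: [-0.0, -0.005, 1.0, -0.0]
wrist_force: [0.3, 0.4, -2.9]
finger_gap: 0.722
finger_force: 66.7
```

Call:
move_arm(plan=[0,0.0003,0,0,0,0,0.0003,0,0,0,0,0,0,0,0,0,0,0,0,0,0,0,0,0,0,0,0,0,0,0,0,0,0,0,0,0,0,0,0,0,0,0,0,0,0,0,0,0,0,0])

```text
t: 27.7
ee_pos: [0.5827, -0.0147, 0.0756]
tcp_rot: [-0.0, -0.005, 1.0, -0.0]
wrist_force: [-0.2, -0.3, -3.4]
finger_gap: 0.724
finger_force: 66.7
```

Call:
move_arm(plan=[0,0.0003,0,0,0,0,0.0003,0,0,0,0,0,0,0,0,0,0,0,0,0,0,0,0,0,0,0,0,0,0,0,0,0,0,0,0,0,0,0,0,0,0,0,0,0,0,0,0,0,0,0])

```text
t: 28.7
ee_pos: [0.5821, -0.0148, 0.0756]
tcp_rot: [0.0, -0.005, 1.0, -0.0]
wrist_force: [0.4, -0.4, -2.2]
finger_gap: 0.725
finger_force: 66.7
```

Call:
move_arm(plan=[0,0.0003,0,0,0,0,0.0003,0,0,0,0,0,0,0,0,0,0,0,0,0,0,0,0,0,0,0,0,0,0,0,0,0,0,0,0,0,0,0,0,0,0,0,0,0,0,0,0,0,0,0])

```text
t: 29.7
ee_pos: [0.5815, -0.0148, 0.0756]
tcp_rot: [0.0, -0.005, 1.0, -0.0]
wrist_force: [2.0, 0.2, -2.6]
finger_gap: 0.721
finger_force: 66.6
```

Call:
move_arm(plan=[0,0.0003,0,0,0,0,0.0002,0,0,0,0,0,0,0,0,0,0,0,0,0,0,0,0,0,0,0,0,0,0,0,0,0,0,0,0,0,0,0,0,0,0,0,0,0,0,0,0,0,0])

```text
$.plan: bad value
```

```bash
python3 go.py 0.583 -0.0145 0.0758 90.5
```

```text
t 29.7 pos [ 0.5815 -0.0148  0.0756] yaw 90.52166501836965 tilt 0.009265263218058631 gap 0.7208447865236494 F [ 1.9874  0.1712 -2.6418] ff 66.63388967514038
turn 0.02166501836964585 shift [-0.0015  0.0003 -0.0002]
```

Call:
move_arm(plan=[0,0.0003,0,0,0,0,0.0003,0,0,0,0,0,0,0,0,0,0,0,0,0,0,0,0,0,0,0,0,0,0,0,0,0,0,0,0,0,0,0,0,0,0,0,0,0,0,0,0,0,0,0])

```text
t: 30.7
ee_pos: [0.5814, -0.0147, 0.0757]
tcp_rot: [0.001, -0.005, 1.0, 0.0]
wrist_force: [6.7, 1.3, -3.7]
finger_gap: 0.724
finger_force: 66.5
```

Firm contact at x≈0.5814, so I'll back off 1.5 mm to the centre of the play.

Call:
move_arm(plan=[0,-0.0007,0,0,0,0,-0.0007,0,0,0,0,-0.0007,0,0,0,0,0,0,0,0,0,0,0,0,0,0,0,0,0,0,0,0,0,0,0,0,0,0,0,0,0,0,0,0,0,0,0,0,0,0])

```text
t: 31.7
ee_pos: [0.583, -0.0148, 0.0756]
tcp_rot: [-0.0, -0.005, 1.0, -0.0]
wrist_force: [-0.4, -0.1, -3.2]
finger_gap: 0.724
finger_force: 66.7
```

```bash
python3 go.py 0.583 -0.0147 0.0757 90.5; sed -i 's/\.5541,-.0148/.5534,-.0148/' ov.py
python3 - <<'E'
from station import arm
import cv2,numpy as np
from fit import project
c=arm.camera("scene");h=30;u=project(np.array([[.56,-.0145,.085]]),c)[0].astype(int)
ims=[arm.camera("scene")["color"].astype(float) for _ in range(8)]
m=np.mean(ims,0)[u[1]-h:u[1]+h,u[0]-h:u[0]+h]
cv2.imwrite("pics/a5.png",cv2.resize(np.clip(m*1.8,0,255).astype(np.uint8),(590,590),interpolation=cv2.INTER_CUBIC))
E
```

```text
t 31.7 pos [ 0.583  -0.0148  0.0756] yaw 90.52388443310208 tilt 0.007315064845924819 gap 0.7242303453516221 F [-0.3594 -0.1383 -3.2329] ff 66.65619134902954
turn 0.02388443310208288 shift [-0.      0.0001 -0.0001]
```

View pics/a5.png

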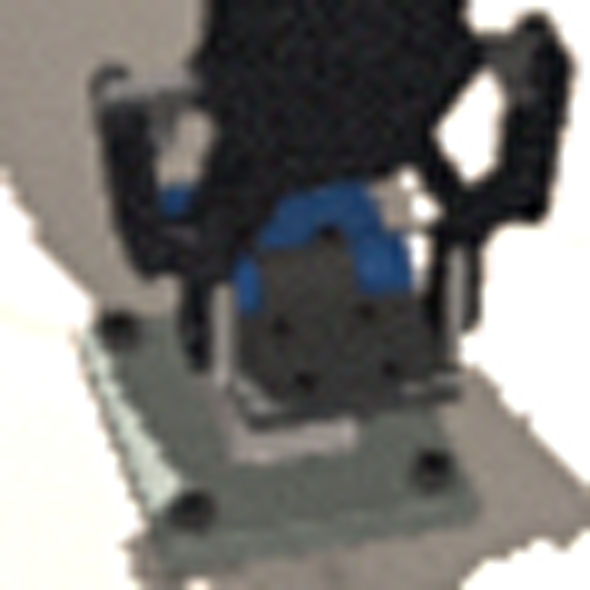

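The dark knuckle, around (310,250), sits between the blue knuckles at (250,275) and (385,265). The hinge is flat and no contact force shows, so I'm handing in.

```bash
python3 -c "
from station import arm
print(arm.close_job())"
```

```text
the job is handed in; nothing more can be done
None
```

I handed the job in at about 32 s: the jamb leaf is flat on the block against the rib and let go. The door leaf is held in the gripper with its knuckle between the jamb's two and no contact force showing on the wrist; the result wasn't reported back, so the final alignment is my own measurement.

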